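Put away the parts after a taping machine changeover

TASK

The harness taping machine has been changed over and its parts lie mixed on the bench: put each where it belongs. Thread the two black tape rolls lying flat on the spool stand's post, the bigger full roll underneath and the part-used one on top so that it is used first; stand the two feed rollers on end in the divided tray, one in each bay, setting them down rather than dropping them; and put the bare cardboard core in the scrap bin. Leave the bottle and the screwdriver alone.

Things in the scene. Friction and masses are not known exactly. Their poses are not given: they have to be found in the camera images.
- full_roll: full roll of black harness tape lying flat: outside diameter 66 mm, 19 mm high, with a through hole 36 mm wide lined by a cardboard core. Origin: centre of its underside, z up along the hole's axis
- part_roll: part-used roll of the same tape lying flat: outside diameter 48 mm, 19 mm high, same 36 mm hole. Origin: centre of its underside, z up along the hole's axis
- core: bare cardboard core of a used-up roll, lying flat: a thin brown ring, outside diameter 42 mm, 19 mm high, 36 mm hole, no tape on it. Origin: centre of its underside, z up along the hole's axis
- roller_a: feed roller standing on end: yellow-green polyurethane cylinder, 38 mm diameter, 54 mm high, with an aluminium hub showing on its upper end. Origin: centre of its underside, z up along its axis
- roller_b: second feed roller, identical to the first: 38 mm diameter, 54 mm high, standing on end; either may go in either bay. Origin: centre of its underside, z up along its axis
- spool_stand: spool stand, fixed to the bench: round grey base 100 mm across and 8 mm thick with an upright steel post 18 mm in diameter at its centre; the post's rounded tip is 58 mm above the bench. A roll threaded on it lies flat on the base. Origin: centre of the base's underside, on the bench; z up
- roller_tray: roller tray, fixed to the bench: low grey plastic tray 70 mm (its x) by 136 mm (its y) and 26 mm high, walls, floor and divider 4 mm thick. One divider across the middle, about 19 mm high over the floor, makes two bays, each 62 mm (x) by 62 mm (y) inside, centred 33 mm to either side of the tray's middle along its y. Origin: centre of its underside, on the bench; z up
- scrap_bin: scrap bin, fixed to the bench: grey ribbed plastic box with one undivided space, 120 mm (its x) by 140 mm (its y) and 50 mm high, walls and floor 4 mm thick. Origin: centre of its underside, on the bench; z up
- bottle: bystander: standing white plastic bottle of roller cleaner with a paper label, 56 mm diameter, 140 mm high. Origin: centre of its underside
- screwdriver: bystander: screwdriver with a black handle lying on the bench, 180 mm long. Origin: about the middle of its length, on the bench; its handle points along its -x
Mind the look-alikes: they are no part of the job. Leave any red look-alike of the part_roll alone. What is shaped like the core but orange is not meant.

How it is judged:
By the outcome, as a careful person would: the job done as asked, in the order asked, and still so for the second after the job is handed in, with the robot touching nothing.
It also fails if it takes over 109 s, if anything falls off the work surface, if the arm or the gripper's body presses on something with over 40 N, if the wrist force passes 120 N, or if a joint passes its speed limit or range.

ROBOT

A 6-joint arm with a two-finger parallel gripper is mounted at the origin on the work surface. World frame = base frame: x ahead of the robot, y to its left, z up, the work surface at z = 0. Lengths are in m, angles in rad, forces in N, time in s.
With the tool pointing down it reaches from about 0.275 to 0.75 m from the base axis. Payload 10.2 kg.
Tool frame: the origin (TCP) lies on the centre line of the jaws, within the pads' length; the fingertips stand 25 mm ahead of it and the grasp point (between the pads) lies 6 mm ahead of it; z points along the fingers, y is the line along which they close (so a half turn about z gives the same grasp; the last joint's range is limited). The gripper opens to 85 mm and grips with 20 to 120 N. Pads are 22 mm wide; open, the fingers measure 114 mm over their backs; the gripper's body (76 mm by 85 mm) begins 54 mm behind the grasp point. The pads swing forward as they close: fully open they stand 13 mm farther back than shut.
Start: joints at [1.072, 0.313, 1.498, -0, 1.331, -0.223], TCP at [0.143, 0.505, 0.256] pointing down, gripper open.
Joint ranges: [-2.94, 2.94], [-0.97, 2.17], [0.19, 2.56], [-1.23, 4.37], [0.02, 3.11], [-2.88, 2.88]. Speed limits (rad/s): [2.39, 2.39, 3.01, 3.14, 3.14, 3.14].

INTERFACE

Orientations are given as a rotation vector (axis times angle).
In Python, from cell import * gives the robot as it stands.
- The arm moves only by the tool step_arm, never from a script. Its argument "plan" is a list of rows, each an object with "xyz": the shift along the tool's x, y, z scaled (see below), a list of three; "angular": the turn, a rotation vector about the tool's x, y, z scaled (see below), a list of three. A call has 1 to 12 rows; each row shifts and turns the commanded pose from where the row before left it, along the tool's axes as they then stand; what a row does not reach is not made up. The controller multiplies each number of a shift by 1000 mm and each number of a turn by 0.08 rad. A row lasts 1/12 s, in which the tool goes at most 41.7 mm and 7.16 degrees, less where a joint would pass 70% of its speed; a pose out of reach is approached as far as the arm can. A call with a number of a shift or a turn outside -1 to 1 is refused whole. A call with a gripper value outside its range is refused whole. "jaw" is the closure, from 0 (fully open) to 1 (shut), set as the call begins (left out, the last holds). The fingers move at their own pace and stop on an object; "newtons" is the grip in N (left out, the last holds). Time passes only in rows, so rows that do not move let the fingers close. It gives the time, the measured TCP pose, the force, the opening and the grip force at its end, in the units of the state.
- get_obs(): the state, without advancing time (a new reading comes with each control period).
- camera(name): name is "scene" or "top" or "wrist"; returns the picture (400x640x3 uint8, red, green, blue); there is no depth.
- camera_params(name): a dict with "camera_matrix" (3x3 intrinsics, pixels), "R" (3x3) and "t" (3): a world point X has camera coordinates R X + t; the wrist camera has in their place "tool_from_camera" (4x4, takes a point from camera to tool coordinates, whose origin is the TCP and whose axes are the flange's). Camera axes: x right, y down, z forward; pixel columns grow to the right and rows downward; lengths in m; the calibration is good to about 2 mm. A picture is of the moment at which its call begins: read the wrist's pose just before it. camera_params takes no time and is no camera call.
- job_done(): hands the job in; it is judged then, once.
Trained networks look in the newest picture that a camera, given by its name, has taken for a name from the list of things; names that differ only in an ending like _2 or _b are one class to them, and where a whole thing is asked for, a point or a joint stands for the part that bears it (a point fixed in the world has none). Each returns a list of dicts, best first, with "confidence" (0 to 1); they miss things now and then, are a little off and sometimes report something else, mostly with a low value. They report only what shows in the picture. A call takes as long as a camera call. They do not tell look-alikes from the thing itself.
- regions_of(camera, query): "pixels" (400x640 bool, what is visible of it) and "rect" ([left, top, width, height] in pixels, round what is visible of it).
- mark_of(camera, query): "pixel" ([row, column] in pixels: a listed point, or the origin of a listed thing).
The state is a dict: "t": time; "joint_pos": joint angles; "joint_velocities": joint speeds; "effort": joint torques, N m; "tool_pos": TCP position; "eef_rot": TCP orientation; "force": force on the tool from outside, world axes, zero at the start; "torque": the same for the moment, N m; "width": opening from 0.0 (shut) to 1.0 (fully open); "finger_force": force on a finger pad.
Only numpy, scipy, OpenCV 4.12 (cv2) and the standard library are available. Lean on these libraries where they do the work, as an engineer would, in place of code of your own. Each camera call takes 0.05 s, during which the arm holds its last target. There are 200 camera calls.

## Working session

There is one attempt and no reset: what is moved stays moved. The work goes in short steps, Python scripts to look and compute and a tool call to move; the robot and the scene stay as the last step left them, time stands still between calls to the robot, and variables do not carry over. Pictures are saved under pics/ and viewed, at most 14 in all, crops included, and the job is handed in when it is done.

Besides the shell and the picture viewer there is one more tool, called after "Call:" as a command line: name --argument value ..., lists and objects as JSON in quotes. step_arm: Moves the arm, as the interface text tells. Its arguments: {"type":"object","properties":{"plan":{"type":"array"},"jaw":{"type":"number"},"newtons":{"type":"number"}},"required":["plan"]}

```bash
mkdir -p pics; cat > h.py <<'E'
from cell import *
import numpy as np, cv2
from scipy.spatial.transform import Rotation as Ro
def save(img,n): cv2.imwrite('pics/'+n,img[:,:,::-1])
def cam(name):
    p=camera_params(name); K=np.array(p['camera_matrix'])
    if 'R' in p: R=np.array(p['R']);t=np.array(p['t'])
    else:
        o=get_obs();T=np.eye(4);T[:3,:3]=Ro.from_rotvec(o['eef_rot']).as_matrix();T[:3,3]=o['tool_pos']
        M=np.linalg.inv(T@np.array(p['tool_from_camera']));R=M[:3,:3];t=M[:3,3]
    return K,R,t
def pix2w(name,row,col,z,c=None):
    K,R,t=c or cam(name)
    d=R.T@np.linalg.inv(K)@np.array([col,row,1.]);o=-R.T@t
    return o+d*(z-o[2])/d[2]
E
python3 - <<'E'
from h import *
o=get_obs();print(o)
a=camera('top');b=camera('scene')
save(a,'top.png');save(b,'scene.png')
for cn in('top','scene'):
  c=cam(cn)
  for q in ['full_roll','part_roll','core','roller_a','spool_stand','roller_tray','scrap_bin','bottle','screwdriver']:
    for m in mark_of(cn,q):
        if m['confidence']>.2: print(cn,q,round(m['confidence'],2),np.round(m['pixel']),np.round(pix2w(cn,*m['pixel'],0,c)[:2],3))
E
```

```text
{'t': 0.0, 'joint_pos': array([ 1.07161603e+00,  3.13466876e-01,  1.49847302e+00, -1.83814504e-05,
        1.33097086e+00, -2.23413622e-01]), 'joint_velocities': array([ 0.00041821,  0.00104666, -0.00071526, -0.002191  , -0.0012046 ,
       -0.00190979]), 'effort': array([-1.42454319e-03, -4.12261641e+01, -2.59737897e+01, -2.20881307e-04,
        4.14822440e-03,  1.46281604e-05]), 'tool_pos': array([0.14285842, 0.50494884, 0.25571288]), 'eef_rot': array([-4.31733368e-01, -3.11133163e+00,  1.94643126e-03]), 'force': array([-0.49180252,  0.1485176 , -0.61075714]), 'torque': array([0.00089924, 0.00257807, 0.00430893]), 'finger_force': 0.0, 'width': 1.0003526433306504}
top full_roll 0.82 [257. 254.] [0.426 0.151]
top part_roll 0.82 [250. 455.] [ 0.433 -0.268]
top part_roll 0.69 [289. 458.] [ 0.352 -0.27 ]
top part_roll 0.54 [301. 415.] [ 0.329 -0.179]
top core 0.45 [285. 336.] [ 0.366 -0.019]
top core 0.39 [244. 332.] [ 0.449 -0.013]
top roller_a 0.76 [243. 406.] [ 0.449 -0.168]
top roller_a 0.7 [296. 200.] [0.349 0.263]
top spool_stand 0.84 [193. 491.] [ 0.552 -0.353]
top roller_tray 0.77 [206. 169.] [0.539 0.337]
top scrap_bin 0.57 [148. 322.] [0.66  0.005]
top bottle 0.96 [114. 237.] [0.744 0.192]
top bottle 0.58 [246. 330.] [ 0.446 -0.008]
top screwdriver 0.66 [125. 418.] [ 0.707 -0.205]
scene full_roll 0.63 [306. 255.] [ 0.713 -0.205]
scene part_roll 0.79 [225. 186.] [ 0.432 -0.282]
scene part_roll 0.69 [205. 182.] [ 0.357 -0.275]
scene part_roll 0.52 [191. 222.] [ 0.345 -0.175]
scene core 0.61 [180. 287.] [ 0.373 -0.01 ]
scene core 0.56 [202. 294.] [ 0.462 -0.026]
scene roller_a 0.85 [213. 237.] [ 0.44  -0.164]
scene roller_a 0.55 [152. 377.] [0.358 0.266]
scene spool_stand 0.79 [271. 165.] [ 0.553 -0.347]
scene roller_tray 0.85 [183. 438.] [0.546 0.336]
scene scrap_bin 0.7 [255. 341.] [ 0.663 -0.   ]
scene bottle 0.75 [258. 441.] [0.759 0.186]
scene screwdriver 0.9 [304. 256.] [ 0.709 -0.202]
```

View pics/top.png

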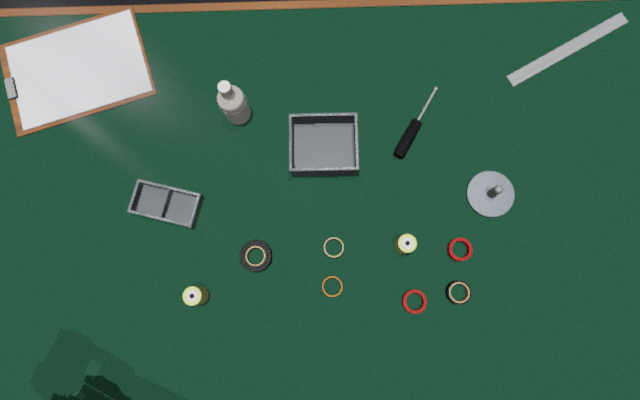

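View pics/scene.png

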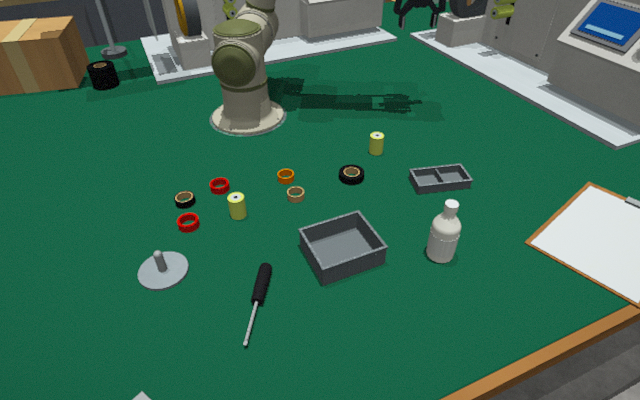

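The top view shows these objects as (row, col):
- **Full roll:** black, at (257,255).
- **Part roll:** the candidates are black (293,459), red (250,460) and red (301,415). I choose the black one.
- **Core:** the candidates are brown (247,334) and orange (287,332). I choose the brown one.
- **Rollers:** (243,407) and (296,193).
- **Fixtures:** stand (193,491), tray (204,165), bin (146,323).

Next I'll check these choices in a close crop and refine the positions.

```bash
python3 - <<'E'
from h import *
a=cv2.imread('pics/top.png')
cv2.imwrite('pics/crop1.png',cv2.resize(a[225:325,310:490],None,fx=4,fy=4,interpolation=cv2.INTER_CUBIC))
camera('top');camera('scene')
for cn in('top','scene'):
  c=cam(cn); print(cn,'cam pos',np.round(-c[1].T@c[2],2))
  for q,z in [('full_roll',.0095),('part_roll',.0095),('core',.0095),('roller_a',.027),('spool_stand',.008),('roller_tray',.026),('scrap_bin',.05)]:
    for m in regions_of(cn,q):
      if m['confidence']>.3:
        r,k=np.nonzero(m['pixels']); l,t,w,h=m['rect']
        hull=cv2.convexHull(np.stack([k,r],1).astype(np.int32)); M=cv2.moments(hull); cc=(M['m01']/M['m00'],M['m10']/M['m00'])
        s=''
        if q in('roller_tray','scrap_bin'):
          P=np.array([pix2w(cn,y,x,z,c)[:2] for x,y in hull[:,0]]).astype(np.float32); s=cv2.minAreaRect(P)
        print(q,round(m['confidence'],2),np.round(cc),np.round(pix2w(cn,*cc,z,c)[:2],4),s)
E
```

```text
top cam pos [ 0.37 -0.01  0.96]
full_roll 0.93 [256. 255.] [0.4282 0.149 ] 
part_roll 0.63 [292. 458.] [ 0.3463 -0.2654] 
part_roll 0.6 [249. 459.] [ 0.4338 -0.2741] 
part_roll 0.48 [302. 414.] [ 0.3285 -0.1755] 
roller_a 0.84 [296. 194.] [0.3492 0.2675] 
spool_stand 0.94 [194. 490.] [ 0.5482 -0.3468] 
roller_tray 0.79 [203. 165.] [0.54   0.3361] ((0.5403736233711243, 0.336131751537323), (0.14801611006259918, 0.07503066211938858), 75.32445526123047)
scrap_bin 0.93 [144. 323.] [0.6535 0.0018] ((0.654820442199707, 0.0016829818487167358), (0.1419963240623474, 0.13530443608760834), 89.70458221435547)
scrap_bin 0.47 [242. 334.] [ 0.4498 -0.0159] ((0.4508977234363556, -0.016482193022966385), (0.03612947836518288, 0.01772427372634411), 75.63674926757812)
scene cam pos [ 1.21 -0.29  0.67]
full_roll 0.61 [174. 351.] [0.4296 0.1454] 
part_roll 0.87 [199. 184.] [ 0.3503 -0.268 ] 
part_roll 0.78 [223. 188.] [ 0.4373 -0.2755] 
part_roll 0.77 [186. 219.] [ 0.3337 -0.1783] 
core 0.61 [194. 295.] [ 0.4458 -0.0167] 
core 0.49 [247. 342.] [0.652  0.0072] 
core 0.47 [176. 285.] [ 0.3667 -0.0121] 
roller_a 0.84 [143. 376.] [0.3506 0.2644] 
roller_a 0.8 [206. 236.] [ 0.4492 -0.1638] 
spool_stand 0.63 [271. 162.] [ 0.5583 -0.351 ] 
roller_tray 0.9 [178. 439.] [0.5584 0.3251] ((0.5558329820632935, 0.32664206624031067), (0.15089383721351624, 0.10198941081762314), 74.78057098388672)
scrap_bin 0.78 [247. 341.] [ 0.6868 -0.0117] ((0.6800176501274109, -0.00829971581697464), (0.1617426872253418, 0.16030317544937134), 0.34341830015182495)
scrap_bin 0.74 [199. 184.] [ 0.4009 -0.2699] ((0.40072208642959595, -0.27001720666885376), (0.04240008816123009, 0.06130916252732277), 80.28190612792969)
```

View pics/crop1.png

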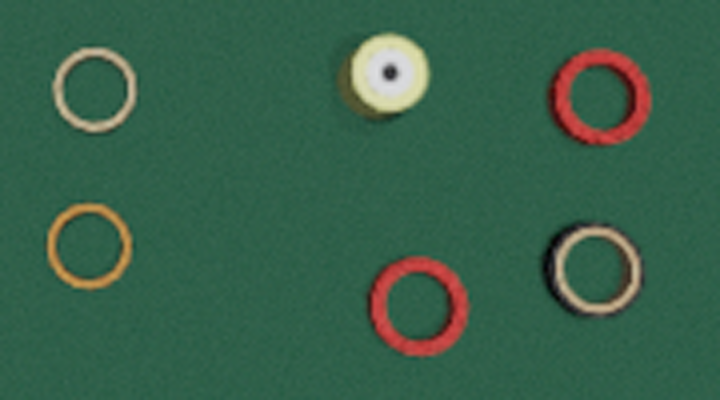

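The crop confirms it: black part roll with a tan core at crop (595,270), brown core at (95,90), and red or orange look-alikes beside them. I'll go to the full roll first.

```bash
cat >> h.py <<'E'
def go(x,y,z,yaw=None):
    o=get_obs();R=Ro.from_rotvec(o['eef_rot']).as_matrix()
    d=R.T@(np.array([x,y,z])-o['tool_pos']); ty=np.degrees(np.arctan2(R[1,1],R[0,1]))
    w=0 if yaw is None else -((yaw-ty+90)%180-90)
    # shifts are applied in the turned frame if the turn goes first
    dt=Ro.from_euler('z',w,degrees=True).as_matrix().T@d
    print('t',round(o['t'],1),'at',np.round(o['tool_pos'],4),'yaw',round(ty,1),'z-axis',np.round(R[:,2],3))
    print(' turn z units',round(np.radians(w)/.08,2),' shift before turn',np.round(d,4),' after turn',np.round(dt,4), 'rows',round(np.linalg.norm(d)/.0417,1))
E
python3 - <<'E'
from h import *
go(.429,.148,.16)
print(np.round(camera_params('wrist')['tool_from_camera'],3))
E
```

```text
t 1.8 at [0.143  0.5052 0.2563] yaw 74.2 z-axis [-0. -0. -1.]
 turn z units 0.0  shift before turn [-0.3725 -0.2658  0.0963]  after turn [-0.3725 -0.2658  0.0963] rows 11.2
[[ 0.    -0.965 -0.263  0.067]
 [ 1.     0.    -0.001  0.001]
 [ 0.001 -0.263  0.965 -0.117]
 [ 0.     0.     0.     1.   ]]
```

Call:
step_arm --plan '[{"xyz": [-0.031, -0.0222, 0.008], "angular": [0, 0, 0]}, {"xyz": [-0.031, -0.0222, 0.008], "angular": [0, 0, 0]}, {"xyz": [-0.031, -0.0222, 0.008], "angular": [0, 0, 0]}, {"xyz": [-0.031, -0.0222, 0.008], "angular": [0, 0, 0]}, {"xyz": [-0.031, -0.0222, 0.008], "angular": [0, 0, 0]}, {"xyz": [-0.031, -0.0222, 0.008], "angular": [0, 0, 0]}, {"xyz": [-0.031, -0.0222, 0.008], "angular": [0, 0, 0]}, {"xyz": [-0.031, -0.0222, 0.008], "angular": [0, 0, 0]}, {"xyz": [-0.031, -0.0222, 0.008], "angular": [0, 0, 0]}, {"xyz": [-0.031, -0.0222, 0.008], "angular": [0, 0, 0]}, {"xyz": [-0.031, -0.0222, 0.008], "angular": [0, 0, 0]}, {"xyz": [-0.031, -0.0222, 0.008], "angular": [0, 0, 0]}]' --jaw 0 --newtons 30

```text
t: 2.8
tool_pos: [0.4293, 0.1458, 0.1601]
eef_rot: [0.432, 3.111, 0.0]
force: [0.7, 0.0, 0.6]
width: 1.005
finger_force: 0.0
```

```bash
cat >> h.py <<'E'
def wr(q,z,n=None,zm=0):
    c=cam('wrist');a=camera('wrist')
    if n: save(a,n)
    for m in regions_of('wrist',q):
        if m['confidence']<.25: continue
        r,k=np.nonzero(m['pixels']);M=cv2.moments(cv2.convexHull(np.stack([k,r],1).astype(np.int32)))
        cc=(M['m01']/M['m00'],M['m10']/M['m00']); print('reg',round(m['confidence'],2),np.round(cc),m['rect'],np.round(pix2w('',*cc,z,c)[:2],4))
    for m in mark_of('wrist',q):
        if m['confidence']>.25: print('mark',round(m['confidence'],2),np.round(m['pixel']),np.round(pix2w('',*m['pixel'],zm,c)[:2],4))
E
python3 - <<'E'
from h import *
wr('full_roll',.0095,'w1.png'); go(.429,.148,.03)
E
```

```text
reg 0.97 [190. 317.] [282.4, 150.0, 75.2, 75.5] [0.4304 0.1475]
mark 0.79 [186. 317.] [0.429  0.1487]
t 3.0 at [0.4293 0.1458 0.1598] yaw 74.0 z-axis [-0.001 -0.    -1.   ]
 turn z units 0.0  shift before turn [0.0008 0.0021 0.1298]  after turn [0.0008 0.0021 0.1298] rows 3.1
```

View pics/w1.png

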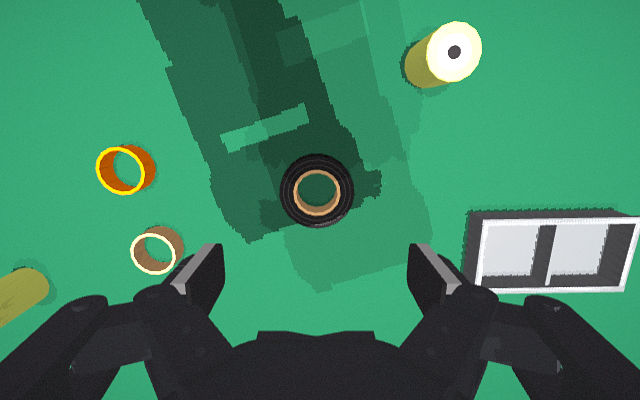

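The wrist view shows the full roll centred at row 190, col 317, between the jaws. I'll descend and grip.

Call:
step_arm --plan '[{"xyz": [0.001, 0.002, 0.04], "angular": [0, 0, 0]}, {"xyz": [0, 0, 0.04], "angular": [0, 0, 0]}, {"xyz": [0, 0, 0.03], "angular": [0, 0, 0]}, {"xyz": [0, 0, 0.015], "angular": [0, 0, 0]}, {"xyz": [0, 0, 0.005], "angular": [0, 0, 0]}, {"xyz": [0, 0, 0], "angular": [0, 0, 0]}]'

```text
t: 3.45
tool_pos: [0.4273, 0.1504, 0.0299]
eef_rot: [-0.43, -3.111, 0.0]
force: [-0.1, 0.5, -0.6]
width: 1.002
finger_force: 0.0
```

Call:
step_arm --plan '[{"xyz": [0, 0, 0], "angular": [0, 0, 0]}, {"xyz": [0, 0, 0], "angular": [0, 0, 0]}, {"xyz": [0, 0, 0], "angular": [0, 0, 0]}, {"xyz": [0, 0, 0], "angular": [0, 0, 0]}, {"xyz": [0, 0, 0], "angular": [0, 0, 0]}, {"xyz": [0, 0, 0], "angular": [0, 0, 0]}]' --jaw 1 --newtons 40

```text
t: 3.95
tool_pos: [0.4287, 0.15, 0.0322]
eef_rot: [0.431, 3.109, 0.001]
force: [-2.0, 1.4, 8.3]
width: 0.736
finger_force: 41.6
```

```bash
python3 - <<'E'
from h import *
save(camera('scene')[130:230,290:410].repeat(4,0).repeat(4,1),'s2.png'); go(.48,-.25,.16); print(get_obs()['width'])
E
```

```text
t 4.0 at [0.4287 0.15   0.0322] yaw 74.2 z-axis [ 0.003  0.    -1.   ]
 turn z units 0.0  shift before turn [-0.1585 -0.3709 -0.1278]  after turn [-0.1585 -0.3709 -0.1278] rows 10.1
0.7392013149838511
```

View pics/s2.png

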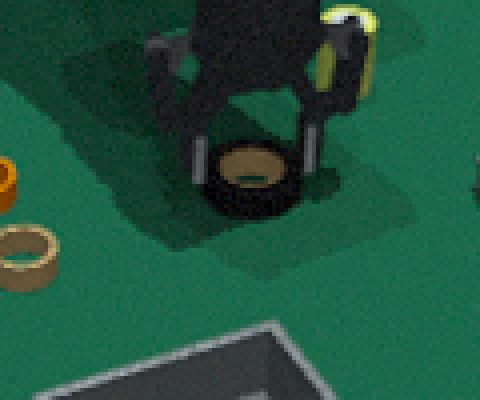

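The pads are on both sides of the roll. I'll lift it and check that it follows.

Call:
step_arm --plan '[{"xyz": [0, 0, -0.01], "angular": [0, 0, 0]}, {"xyz": [0, 0, -0.03], "angular": [0, 0, 0]}, {"xyz": [0, 0, -0.04], "angular": [0, 0, 0]}, {"xyz": [0, 0, -0.04], "angular": [0, 0, 0]}]'

```text
t: 4.33
tool_pos: [0.4274, 0.1498, 0.1529]
eef_rot: [0.432, 3.112, 0.0]
force: [2.0, 0.4, -0.0]
width: 0.737
finger_force: 44.4
```

```bash
python3 - <<'E'
from h import *
save(camera('wrist'),'w3.png'); go(.48,-.25,.16); print(get_obs()['width'])
E
```

```text
t 4.4 at [0.4308 0.1502 0.1604] yaw 74.2 z-axis [ 0.013  0.001 -1.   ]
 turn z units 0.0  shift before turn [-0.1562 -0.3718  0.0006]  after turn [-0.1562 -0.3718  0.0006] rows 9.7
0.7366412151453562
```

View pics/w3.png

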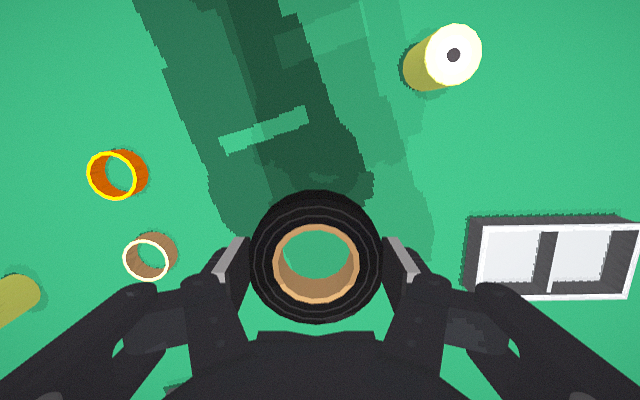

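The roll is held level and centred, with its hole at about row 262, col 316. I'll move next to the stand for a wrist look.

Call:
step_arm --plan '[{"xyz": [-0.0202, -0.0285, 0], "angular": [0, 0, 0]}, {"xyz": [-0.0202, -0.0285, 0], "angular": [0, 0, 0]}, {"xyz": [-0.0202, -0.0285, 0], "angular": [0, 0, 0]}, {"xyz": [-0.0202, -0.0285, 0], "angular": [0, 0, 0]}, {"xyz": [-0.0202, -0.0285, 0], "angular": [0, 0, 0]}, {"xyz": [-0.0202, -0.0285, 0], "angular": [0, 0, 0]}, {"xyz": [-0.0202, -0.0285, 0], "angular": [0, 0, 0]}, {"xyz": [-0.0202, -0.0285, 0], "angular": [0, 0, 0]}, {"xyz": [-0.0202, -0.0285, 0], "angular": [0, 0, 0]}, {"xyz": [-0.0202, -0.0285, 0], "angular": [0, 0, 0]}, {"xyz": [-0.0202, -0.0285, 0], "angular": [0, 0, 0]}, {"xyz": [-0.0202, -0.0285, 0], "angular": [0, 0, 0]}]'

```text
t: 5.38
tool_pos: [0.5684, -0.247, 0.1519]
eef_rot: [0.432, 3.11, -0.001]
force: [-0.2, -0.8, -0.7]
width: 0.735
finger_force: 44.4
```

Call:
step_arm --plan '[{"xyz": [0, 0, 0], "angular": [0, 0, 0]}, {"xyz": [0, 0, 0], "angular": [0, 0, 0]}]'

```text
t: 5.55
tool_pos: [0.568, -0.2466, 0.1511]
eef_rot: [0.435, 3.11, -0.001]
force: [-0.6, 1.7, -0.7]
width: 0.736
finger_force: 44.4
```

```bash
python3 - <<'E'
from h import *
wr('spool_stand',.008,'w4.png')
o=get_obs();print('roll held:');wr('full_roll',o['tool_pos'][2]-.022,None,o['tool_pos'][2]-.032)
wr('part_roll',.0095)
go(.552,-.349,.16)
E
```

```text
reg 0.84 [202. 200.] [144.8, 149.6, 111.8, 108.5] [ 0.5491 -0.3465]
roll held:
reg 0.77 [257. 316.] [249.9, 186.4, 136.4, 137.2] [ 0.5707 -0.2439]
reg 0.75 [ 40. 229.] [197.0, 1.7, 65.1, 74.6] [ 0.4343 -0.2745]
t 6.0 at [ 0.5681 -0.2449  0.1505] yaw 74.2 z-axis [ 0. -0. -1.]
 turn z units 0.0  shift before turn [-0.0128 -0.1046 -0.0095]  after turn [-0.0128 -0.1046 -0.0095] rows 2.5
```

View pics/w4.png

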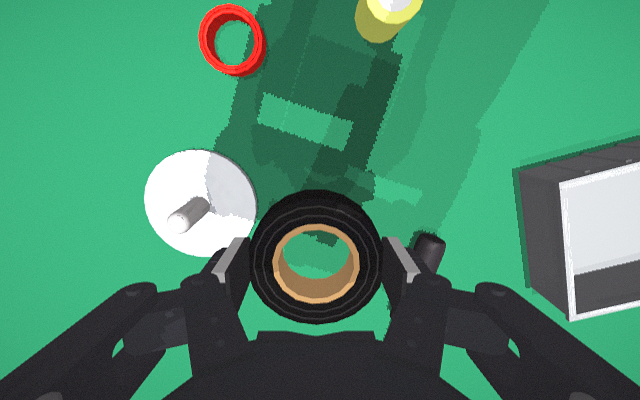

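The wrist view shows the stand base centred at (202,200), with the post tip near (222,180). The roll hangs at (257,316). I'll move over the post and lower.

Call:
step_arm --plan '[{"xyz": [-0.003, -0.035, 0], "angular": [0, 0, 0]}, {"xyz": [-0.004, -0.035, 0], "angular": [0, 0, 0]}, {"xyz": [-0.003, -0.034, 0], "angular": [0, 0, 0]}, {"xyz": [0, 0, 0], "angular": [0, 0, 0]}, {"xyz": [0, 0, 0.02], "angular": [0, 0, 0]}, {"xyz": [0, 0, 0.02], "angular": [0, 0, 0]}, {"xyz": [0, 0, 0.02], "angular": [0, 0, 0]}, {"xyz": [0, 0, 0], "angular": [0, 0, 0]}]'

```text
t: 6.67
tool_pos: [0.548, -0.3466, 0.0863]
eef_rot: [-0.431, -3.106, -0.006]
force: [-0.8, 1.0, -0.8]
width: 0.735
finger_force: 44.4
```

```bash
python3 - <<'E'
from h import *
a=camera('scene')[215:305,110:220].repeat(5,0).repeat(5,1); b=camera('wrist')[150:350,200:440]
b=cv2.resize(b,None,fx=1,fy=1); c=np.zeros((450,550+240,3),np.uint8); c[:,:550]=a;c[:200,550:]=b; save(c,'s5.png')
go(.549,-.348,.041);print(get_obs()['force'])
E
```

```text
t 6.8 at [ 0.5495 -0.3479  0.0905] yaw 74.2 z-axis [-0.  0. -1.]
 turn z units 0.0  shift before turn [ 0.0004 -0.0003  0.0495]  after turn [ 0.0004 -0.0003  0.0495] rows 1.2
[ 0.87744702  0.36761303 -0.21188389]
```

View pics/s5.png

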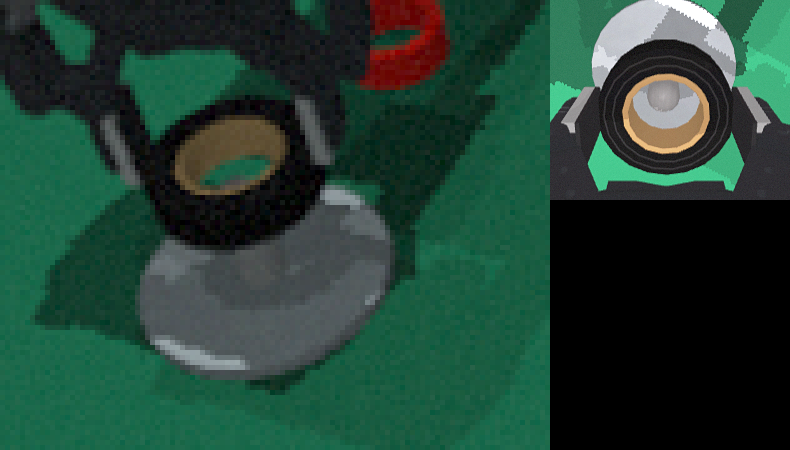

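The post shows through the hole, centred left to right. I'll lower it onto the base.

Call:
step_arm --plan '[{"xyz": [0, 0, 0.015], "angular": [0, 0, 0]}, {"xyz": [0, 0, 0.015], "angular": [0, 0, 0]}, {"xyz": [0, 0, 0.01], "angular": [0, 0, 0]}, {"xyz": [0, 0, 0.007], "angular": [0, 0, 0]}, {"xyz": [0, 0, 0], "angular": [0, 0, 0]}, {"xyz": [0, 0, 0], "angular": [0, 0, 0]}, {"xyz": [0, 0, 0], "angular": [0, 0, 0]}]'

```text
t: 7.35
tool_pos: [0.5498, -0.3485, 0.0444]
eef_rot: [0.432, 3.11, -0.002]
force: [-0.9, 0.8, -1.0]
width: 0.74
finger_force: 44.4
```

Call:
step_arm --plan '[{"xyz": [0, 0, 0.003], "angular": [0, 0, 0]}, {"xyz": [0, 0, 0.002], "angular": [0, 0, 0]}, {"xyz": [0, 0, 0], "angular": [0, 0, 0]}, {"xyz": [0, 0, 0], "angular": [0, 0, 0]}]'

```text
t: 7.68
tool_pos: [0.5498, -0.3485, 0.0402]
eef_rot: [0.431, 3.11, -0.002]
force: [-2.8, 2.2, 11.1]
width: 0.736
finger_force: 45.6
```

The roll is seated. I'll open and rise.

Call:
step_arm --plan '[{"xyz": [0, 0, 0], "angular": [0, 0, 0]}, {"xyz": [0, 0, 0], "angular": [0, 0, 0]}, {"xyz": [0, 0, 0], "angular": [0, 0, 0]}, {"xyz": [0, 0, 0], "angular": [0, 0, 0]}, {"xyz": [0, 0, -0.03], "angular": [0, 0, 0]}, {"xyz": [0, 0, -0.04], "angular": [0, 0, 0]}, {"xyz": [0, 0, -0.04], "angular": [0, 0, 0]}, {"xyz": [0, 0, 0], "angular": [0, 0, 0]}]' --jaw 0

```text
t: 8.35
tool_pos: [0.5516, -0.3501, 0.1569]
eef_rot: [0.43, 3.101, -0.012]
force: [-0.1, -0.3, 1.6]
width: 1.001
finger_force: 0.0
```

```bash
python3 - <<'E'
from h import *
go(.348,-.267,.15,50); wr('full_roll',.0175)
E
```

```text
t 8.3 at [ 0.5516 -0.3501  0.1569] yaw 74.2 z-axis [ 0.01  -0.009 -1.   ]
 turn z units 5.28  shift before turn [0.2186 0.0246 0.0041]  after turn [ 0.2095 -0.0672  0.0041] rows 5.3
reg 0.61 [192. 318.] [277.5, 151.7, 82.3, 74.6] [ 0.5528 -0.3483]
mark 0.84 [185. 316.] [ 0.5508 -0.3492]
```

Call:
step_arm --plan '[{"xyz": [0.0364, 0.0041, 0], "angular": [0, 0, 0]}, {"xyz": [0.0364, 0.0041, 0], "angular": [0, 0, 0]}, {"xyz": [0.0364, 0.0041, 0], "angular": [0, 0, 0]}, {"xyz": [0.0364, 0.0041, 0], "angular": [0, 0, 0]}, {"xyz": [0.0364, 0.0041, 0], "angular": [0, 0, 0]}, {"xyz": [0.0364, 0.0041, 0], "angular": [0, 0, 0]}, {"xyz": [0, 0, 0], "angular": [0, 0, 1]}, {"xyz": [0, 0, 0], "angular": [0, 0, 1]}, {"xyz": [0, 0, 0], "angular": [0, 0, 1]}, {"xyz": [0, 0, 0], "angular": [0, 0, 1]}, {"xyz": [0, 0, 0], "angular": [0, 0, 1]}, {"xyz": [0, 0, 0], "angular": [0, 0, 0.3]}]' --jaw 0.2

```text
t: 9.5
tool_pos: [0.3454, -0.2644, 0.147]
eef_rot: [-1.081, -2.947, -0.003]
force: [0.1, 0.2, 0.1]
width: 0.797
finger_force: 0.0
```

```bash
python3 - <<'E'
from h import *
wr('part_roll',.0095,'w6.png'); go(.348,-.267,.032,50); print(get_obs()['width'])
E
```

```text
reg 0.92 [112. 390.] [358.4, 81.4, 64.9, 62.0] [ 0.3327 -0.1737]
reg 0.62 [273. 368.] [347.3, 243.3, 43.6, 53.1] [ 0.4345 -0.2751]
reg 0.61 [199. 317.] [289.1, 169.2, 58.4, 58.0] [ 0.3495 -0.2654]
mark 0.74 [265. 369.] [ 0.4345 -0.2713]
mark 0.64 [196. 316.] [ 0.3498 -0.2658]
t 9.7 at [ 0.3457 -0.2647  0.1476] yaw 50.0 z-axis [-0.001  0.001 -1.   ]
 turn z units 0.0  shift before turn [-0.0034 -0.0003  0.1156]  after turn [-0.0034 -0.0003  0.1156] rows 2.8
0.8032738361207441
```

View pics/w6.png

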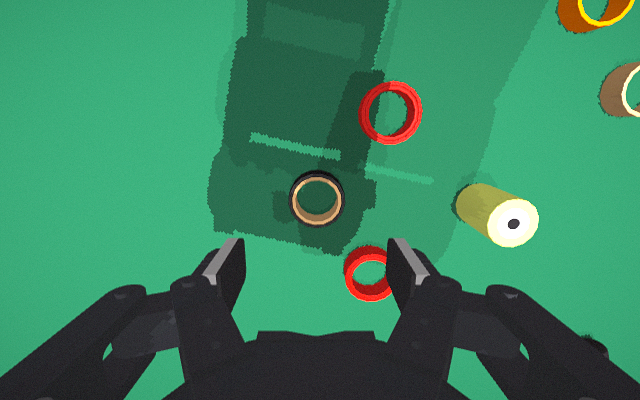

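The wrist view shows the black part roll at (199,317). The reds are clear of the fingers at (112,390) and (273,368). I'll descend and grip.

Call:
step_arm --plan '[{"xyz": [-0.0034, 0.0018, 0.03], "angular": [0, 0, 0]}, {"xyz": [0, 0, 0.04], "angular": [0, 0, 0]}, {"xyz": [0, 0, 0.03], "angular": [0, 0, 0]}, {"xyz": [0, 0, 0.011], "angular": [0, 0, 0]}, {"xyz": [0, 0, 0], "angular": [0, 0, 0]}, {"xyz": [0, 0, 0], "angular": [0, 0, 0]}]'

```text
t: 10.15
tool_pos: [0.3496, -0.2657, 0.0371]
eef_rot: [-1.075, -2.951, -0.001]
force: [-0.1, -0.3, 0.4]
width: 0.796
finger_force: 0.0
```

Call:
step_arm --plan '[{"xyz": [0, 0, 0], "angular": [0, 0, 0]}, {"xyz": [0, 0, 0], "angular": [0, 0, 0]}, {"xyz": [0, 0, 0], "angular": [0, 0, 0]}, {"xyz": [0, 0, 0], "angular": [0, 0, 0]}, {"xyz": [0, 0, 0], "angular": [0, 0, 0]}, {"xyz": [0, 0, 0], "angular": [0, 0, 0]}]' --jaw 1 --newtons 30

```text
t: 10.65
tool_pos: [0.3502, -0.2664, 0.0387]
eef_rot: [1.075, 2.949, -0.002]
force: [-1.3, 2.0, 5.8]
width: 0.532
finger_force: 29.6
```

Call:
step_arm --plan '[{"xyz": [0, 0, -0.02], "angular": [0, 0, 0]}, {"xyz": [0, 0, -0.04], "angular": [0, 0, 0]}, {"xyz": [0, 0, -0.04], "angular": [0, 0, 0]}, {"xyz": [0, 0, -0.02], "angular": [0, 0, 0]}, {"xyz": [-0.0344, 0.0108, 0], "angular": [0, 0, 0]}, {"xyz": [-0.0344, 0.0108, 0], "angular": [0, 0, 0]}, {"xyz": [-0.0344, 0.0108, 0], "angular": [0, 0, 0]}, {"xyz": [-0.0344, 0.0108, 0], "angular": [0, 0, 0]}, {"xyz": [-0.0344, 0.0108, 0], "angular": [0, 0, 0]}, {"xyz": [-0.0344, 0.0108, 0], "angular": [0, 0, 0]}, {"xyz": [0, 0, 0], "angular": [0, 0, 0]}, {"xyz": [0, 0, 0], "angular": [0, 0, 0]}]'

```text
t: 11.65
tool_pos: [0.5501, -0.3493, 0.1571]
eef_rot: [1.075, 2.952, -0.0]
force: [-1.3, 0.3, 0.4]
width: 0.53
finger_force: 31.0
```

```bash
python3 - <<'E'
from h import *
o=get_obs();z=o['tool_pos'][2];print(o['width'])
wr('part_roll',z-.029,'w7.png',z-.0387);print('full');wr('full_roll',.0175);print('st');wr('spool_stand',.008)
go(.551,-.348,.10,50)
E
```

```text
0.530204454544632
reg 0.67 [245. 316.] [268.8, 193.7, 93.9, 101.6] [ 0.5498 -0.3477]
reg 0.66 [ 25. 294.] [264.0, 0.0, 60.6, 55.2] [ 0.4654 -0.2891]
full
reg 0.56 [196. 318.] [279.6, 154.8, 80.1, 78.8] [ 0.5524 -0.3481]
st
reg 0.78 [190. 317.] [264.0, 137.2, 107.2, 107.3] [ 0.55   -0.3466]
mark 0.73 [190. 318.] [ 0.5521 -0.3481]
t 12.1 at [ 0.549  -0.3492  0.1577] yaw 49.9 z-axis [ 0. -0. -1.]
 turn z units -0.02  shift before turn [-0.0007  0.0022  0.0577]  after turn [-0.0007  0.0022  0.0577] rows 1.4
```

View pics/w7.png

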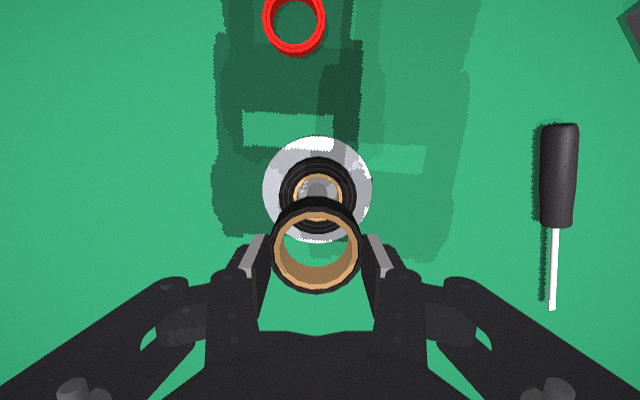

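The part roll is held over the post, and the full roll lies threaded on the base. I'll lower.

Call:
step_arm --plan '[{"xyz": [-0.001, 0.001, 0.03], "angular": [0, 0, 0]}, {"xyz": [0, 0, 0.02], "angular": [0, 0, 0]}, {"xyz": [0, 0, 0.015], "angular": [0, 0, 0]}, {"xyz": [0, 0, 0.012], "angular": [0, 0, 0]}, {"xyz": [0, 0, 0.008], "angular": [0, 0, 0]}, {"xyz": [0, 0, 0.003], "angular": [0, 0, 0]}, {"xyz": [0, 0, 0], "angular": [0, 0, 0]}, {"xyz": [0, 0, 0], "angular": [0, 0, 0]}, {"xyz": [0, 0, 0], "angular": [0, 0, 0]}]'

```text
t: 12.85
tool_pos: [0.5511, -0.3494, 0.0703]
eef_rot: [1.076, 2.95, -0.001]
force: [0.2, -0.1, 0.4]
width: 0.527
finger_force: 31.0
```

Call:
step_arm --plan '[{"xyz": [0, 0, 0.003], "angular": [0, 0, 0]}, {"xyz": [0, 0, 0.002], "angular": [0, 0, 0]}, {"xyz": [0, 0, 0], "angular": [0, 0, 0]}, {"xyz": [0, 0, 0], "angular": [0, 0, 0]}]'

```text
t: 13.18
tool_pos: [0.551, -0.3493, 0.0657]
eef_rot: [1.076, 2.95, -0.001]
force: [-1.3, 2.5, 8.9]
width: 0.531
finger_force: 31.9
```

Call:
step_arm --plan '[{"xyz": [0, 0, 0], "angular": [0, 0, 0]}, {"xyz": [0, 0, 0], "angular": [0, 0, 0]}, {"xyz": [0, 0, 0], "angular": [0, 0, 0]}, {"xyz": [0, 0, 0], "angular": [0, 0, 0]}, {"xyz": [0, 0, -0.03], "angular": [0, 0, 0]}, {"xyz": [0, 0, -0.04], "angular": [0, 0, 0]}, {"xyz": [0, 0, -0.03], "angular": [0, 0, 0]}, {"xyz": [0, 0, 0], "angular": [0, 0, 0]}]' --jaw 0.15

```text
t: 13.85
tool_pos: [0.5525, -0.3506, 0.1714]
eef_rot: [1.073, 2.941, -0.007]
force: [0.4, -1.5, 1.3]
width: 0.852
finger_force: 0.0
```

```bash
python3 - <<'E'
from h import *
save(camera('wrist'),'w8.png');wr('part_roll',.0365);go(.447,-.165,.17,-15)
E
```

```text
reg 0.83 [ 24. 294.] [264.9, 0.0, 57.1, 52.1] [ 0.4437 -0.2787]
reg 0.77 [193. 315.] [285.9, 162.9, 57.4, 59.8] [ 0.5509 -0.348 ]
reg 0.5 [ 27. 630.] [615.0, 0.0, 25.0, 64.2] [ 0.6028 -0.0921]
mark 0.93 [188. 318.] [ 0.5561 -0.3498]
t 14.1 at [ 0.5503 -0.3487  0.1629] yaw 49.9 z-axis [-0.002  0.002 -1.   ]
 turn z units 14.16  shift before turn [ 0.1973  0.074  -0.0067]  after turn [ 0.1507 -0.1473 -0.0067] rows 5.1
```

View pics/w8.png

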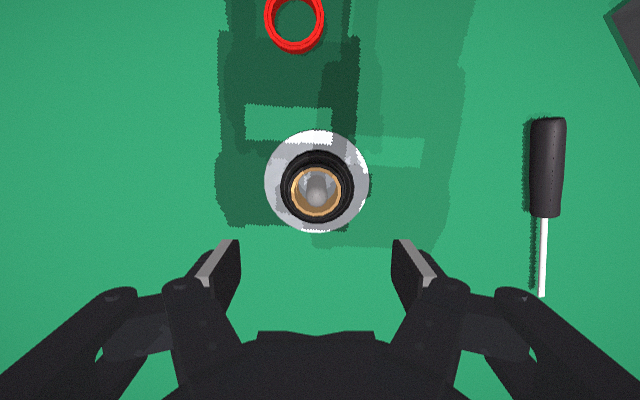

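Both rolls are on the post, with the part roll on top at (193,315). Roller_b is next.

Call:
step_arm --plan '[{"xyz": [0.0329, 0.0123, -0.002], "angular": [0, 0, 0]}, {"xyz": [0.0329, 0.0123, -0.002], "angular": [0, 0, 0]}, {"xyz": [0.0329, 0.0123, -0.002], "angular": [0, 0, 0]}, {"xyz": [0.0329, 0.0123, -0.002], "angular": [0, 0, 0]}, {"xyz": [0.0329, 0.0123, -0.002], "angular": [0, 0, 0]}, {"xyz": [0.0329, 0.0123, 0], "angular": [0, 0, 0]}, {"xyz": [0, 0, 0], "angular": [0, 0, 1]}, {"xyz": [0, 0, 0], "angular": [0, 0, 1]}, {"xyz": [0, 0, 0], "angular": [0, 0, 1]}, {"xyz": [0, 0, 0], "angular": [0, 0, 1]}, {"xyz": [0, 0, 0], "angular": [0, 0, 1]}, {"xyz": [0, 0, 0], "angular": [0, 0, 1]}]'

```text
t: 15.05
tool_pos: [0.4467, -0.1651, 0.173]
eef_rot: [-1.751, -2.605, -0.0]
force: [-0.8, 0.3, 0.7]
width: 0.853
finger_force: 0.0
```

Call:
step_arm --plan '[{"xyz": [0, 0, 0], "angular": [0, 0, 1]}, {"xyz": [0, 0, 0], "angular": [0, 0, 1]}, {"xyz": [0, 0, 0], "angular": [0, 0, 1]}, {"xyz": [0, 0, 0], "angular": [0, 0, 1]}, {"xyz": [0, 0, 0], "angular": [0, 0, 1]}, {"xyz": [0, 0, 0], "angular": [0, 0, 1]}, {"xyz": [0, 0, 0], "angular": [0, 0, 1]}, {"xyz": [0, 0, 0], "angular": [0, 0, 1]}, {"xyz": [0, 0, 0], "angular": [0, 0, 0.2]}, {"xyz": [0, 0, 0], "angular": [0, 0, 0]}]'

```text
t: 15.88
tool_pos: [0.4469, -0.1653, 0.1734]
eef_rot: [-2.493, -1.909, 0.001]
force: [-0.5, -0.7, -0.5]
width: 0.852
finger_force: 0.0
```

```bash
python3 - <<'E'
from h import *
wr('roller_a',.027);go(.447,-.165,.056,-15)
E
```

```text
reg 0.83 [189. 315.] [292.1, 163.0, 44.6, 52.8] [ 0.4471 -0.1622]
mark 0.98 [182. 314.] [ 0.4464 -0.1613]
t 16.0 at [ 0.4471 -0.1654  0.1739] yaw -15.1 z-axis [-0.001  0.    -1.   ]
 turn z units -0.02  shift before turn [ 3.000e-04 -1.000e-04  1.179e-01]  after turn [ 3.000e-04 -1.000e-04  1.179e-01] rows 2.8
```

Call:
step_arm --plan '[{"xyz": [0.0028, -0.0008, 0.03], "angular": [0, 0, 0]}, {"xyz": [0, 0, 0.035], "angular": [0, 0, 0]}, {"xyz": [0, 0, 0.035], "angular": [0, 0, 0]}, {"xyz": [0, 0, 0.017], "angular": [0, 0, 0]}, {"xyz": [0, 0, 0], "angular": [0, 0, 0]}, {"xyz": [0, 0, 0], "angular": [0, 0, 0]}]'

```text
t: 16.53
tool_pos: [0.4472, -0.1625, 0.0573]
eef_rot: [-2.494, -1.909, 0.001]
force: [-0.2, -0.7, 0.6]
width: 0.85
finger_force: 0.0
```

Call:
step_arm --plan '[{"xyz": [0, 0, 0], "angular": [0, 0, 0]}, {"xyz": [0, 0, 0], "angular": [0, 0, 0]}, {"xyz": [0, 0, 0], "angular": [0, 0, 0]}, {"xyz": [0, 0, 0], "angular": [0, 0, 0]}, {"xyz": [0, 0, 0], "angular": [0, 0, 0]}, {"xyz": [0, 0, 0], "angular": [0, 0, 0]}, {"xyz": [0, 0, 0], "angular": [0, 0, 0]}]' --jaw 1 --newtons 40

```text
t: 17.12
tool_pos: [0.4478, -0.163, 0.0587]
eef_rot: [2.493, 1.907, 0.001]
force: [-1.7, 1.3, 7.3]
width: 0.425
finger_force: 39.2
```

```bash
python3 - <<'E'
from h import *
y=np.radians(-15);b=np.array([.54,.336])
for s in(-1,1):print(b+s*.033*np.array([-np.sin(y),np.cos(y)]))
go(.49,.20,.17)
E
```

```text
[0.53145897 0.30412445]
[0.54854103 0.36787555]
t 17.1 at [ 0.4478 -0.163   0.0587] yaw -15.2 z-axis [ 0.002 -0.001 -1.   ]
 turn z units 0.0  shift before turn [ 0.3613 -0.054  -0.1118]  after turn [ 0.3613 -0.054  -0.1118] rows 9.2
```

Call:
step_arm --plan '[{"xyz": [0, 0, -0.02], "angular": [0, 0, 0]}, {"xyz": [0, 0, -0.04], "angular": [0, 0, 0]}, {"xyz": [0, 0, -0.04], "angular": [0, 0, 0]}, {"xyz": [0, 0, -0.012], "angular": [0, 0, 0]}]'

```text
t: 17.45
tool_pos: [0.4488, -0.1635, 0.1751]
eef_rot: [2.488, 1.904, 0.004]
force: [0.8, 0.0, -0.7]
width: 0.429
finger_force: 40.6
```

Call:
step_arm --plan '[{"xyz": [0.036, -0.0054, 0], "angular": [0, 0, 0]}, {"xyz": [0.036, -0.0054, 0], "angular": [0, 0, 0]}, {"xyz": [0.036, -0.0054, 0], "angular": [0, 0, 0]}, {"xyz": [0.036, -0.0054, 0], "angular": [0, 0, 0]}, {"xyz": [0.036, -0.0054, 0], "angular": [0, 0, 0]}, {"xyz": [0.036, -0.0054, 0], "angular": [0, 0, 0]}, {"xyz": [0.036, -0.0054, 0], "angular": [0, 0, 0]}, {"xyz": [0.036, -0.0054, 0], "angular": [0, 0, 0]}, {"xyz": [0.036, -0.0054, 0], "angular": [0, 0, 0]}, {"xyz": [0.036, -0.0054, 0], "angular": [0, 0, 0]}, {"xyz": [0, 0, 0], "angular": [0, 0, 0]}, {"xyz": [0, 0, 0], "angular": [0, 0, 0]}]'

```text
t: 18.45
tool_pos: [0.4891, 0.2004, 0.1696]
eef_rot: [2.492, 1.912, 0.001]
force: [-0.3, 0.3, -0.9]
width: 0.427
finger_force: 40.5
```

```bash
python3 - <<'E'
from h import *
c=cam('wrist'); o=get_obs(); z=o['tool_pos'][2]
wr('roller_tray',.026,'w9.png')
m=regions_of('wrist','roller_tray')[0]; r,k=np.nonzero(m['pixels'])
h=cv2.convexHull(np.stack([k,r],1).astype(np.int32))[:,0]
print(cv2.minAreaRect(np.array([pix2w('',y,x,.026,c)[:2] for x,y in h],np.float32)))
print('held');wr('roller_a',z-.0587+.027,None,z-.0587)
go(.5315,.304,.0637,-15)
E
```

```text
reg 0.93 [ 49. 338.] [290.3, 0.0, 102.1, 101.7] [0.5361 0.3079]
mark 0.87 [ 14. 336.] [0.5437 0.3386]
mark 0.47 [316. 514.] [0.6608 0.0046]
((0.5355824828147888, 0.30592769384384155), (0.07174348831176758, 0.07356761395931244), 75.0435791015625)
held
reg 0.6 [161. 135.] [97.3, 134.7, 75.9, 53.5] [0.4165 0.2648]
reg 0.58 [250. 315.] [271.8, 195.9, 84.8, 103.1] [0.4886 0.1959]
mark 0.66 [154. 153.] [0.4115 0.2659]
mark 0.63 [224. 313.] [0.4885 0.2009]
t 18.8 at [0.4895 0.1982 0.1695] yaw -15.3 z-axis [ 0.  0. -1.]
 turn z units -0.06  shift before turn [0.1131 0.0127 0.1058]  after turn [0.113  0.0132 0.1058] rows 3.7
```

View pics/w9.png

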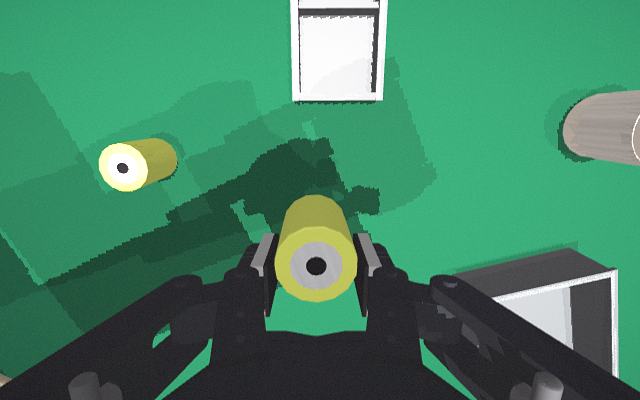

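The wrist view shows the tray's near bay centred at about (55,340) with a roller held upright. Roller_a stands at (165,135). I'll go over the near bay and lower.

Call:
step_arm --plan '[{"xyz": [0.0382, 0.0049, 0], "angular": [0, 0, 0]}, {"xyz": [0.0382, 0.0049, 0], "angular": [0, 0, 0]}, {"xyz": [0.0382, 0.0049, 0], "angular": [0, 0, 0]}, {"xyz": [0, 0, 0], "angular": [0, 0, 0]}, {"xyz": [0, 0, 0.03], "angular": [0, 0, 0]}, {"xyz": [0, 0, 0.03], "angular": [0, 0, 0]}, {"xyz": [0, 0, 0.02], "angular": [0, 0, 0]}, {"xyz": [0, 0, 0.012], "angular": [0, 0, 0]}, {"xyz": [0, 0, 0.008], "angular": [0, 0, 0]}, {"xyz": [0, 0, 0.003], "angular": [0, 0, 0]}, {"xyz": [0, 0, 0], "angular": [0, 0, 0]}, {"xyz": [0, 0, 0], "angular": [0, 0, 0]}]'

```text
t: 19.8
tool_pos: [0.5342, 0.3059, 0.0675]
eef_rot: [2.495, 1.908, 0.003]
force: [0.7, 0.2, -1.5]
width: 0.424
finger_force: 40.6
```

```bash
python3 - <<'E'
from h import *
go(.534,.305,.0627)
save(camera('wrist')[60:330,180:480].repeat(2,0).repeat(2,1),'w10.png')
E
```

```text
t 19.8 at [0.5342 0.3059 0.0675] yaw -15.2 z-axis [ 0.002  0.001 -1.   ]
 turn z units 0.0  shift before turn [-0.0009  0.      0.0048]  after turn [-0.0009  0.      0.0048] rows 0.1
```

View pics/w10.png

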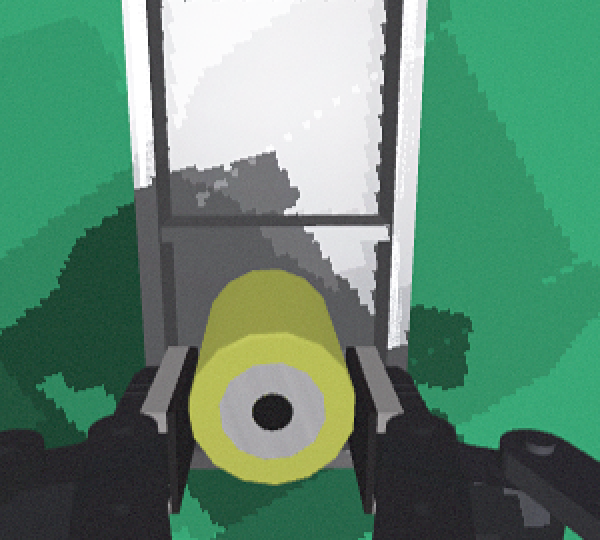

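Call:
step_arm --plan '[{"xyz": [0, 0, 0.003], "angular": [0, 0, 0]}, {"xyz": [0, 0, 0.002], "angular": [0, 0, 0]}, {"xyz": [0, 0, 0], "angular": [0, 0, 0]}, {"xyz": [0, 0, 0], "angular": [0, 0, 0]}]'

```text
t: 20.18
tool_pos: [0.5341, 0.3061, 0.0628]
eef_rot: [2.495, 1.908, 0.003]
force: [-2.2, -0.5, 7.9]
width: 0.431
finger_force: 41.3
```

Call:
step_arm --plan '[{"xyz": [0, 0, 0], "angular": [0, 0, 0]}, {"xyz": [0, 0, 0], "angular": [0, 0, 0]}, {"xyz": [0, 0, 0], "angular": [0, 0, 0]}, {"xyz": [0, 0, 0], "angular": [0, 0, 0]}, {"xyz": [0, 0, -0.02], "angular": [0, 0, 0]}, {"xyz": [0, 0, -0.04], "angular": [0, 0, 0]}, {"xyz": [0, 0, -0.04], "angular": [0, 0, 0]}, {"xyz": [0, 0, -0.012], "angular": [0, 0, 0]}, {"xyz": [0, 0, 0], "angular": [0, 0, 0]}]' --jaw 0.15

```text
t: 20.93
tool_pos: [0.5349, 0.3063, 0.1774]
eef_rot: [2.493, 1.907, 0.011]
force: [1.0, -0.5, 0.2]
width: 0.855
finger_force: 0.0
```

```bash
python3 - <<'E'
from h import *
save(camera('wrist'),'w11.png');wr('roller_a',.031);go(.350,.266,.17)
E
```

```text
reg 0.57 [192. 314.] [289.7, 164.8, 47.8, 51.8] [0.5335 0.3069]
mark 0.95 [263. 157.] [0.3525 0.2685]
mark 0.85 [186. 314.] [0.5325 0.3051]
t 21.1 at [0.533  0.3055 0.1715] yaw -15.2 z-axis [-0.003 -0.001 -1.   ]
 turn z units 0.0  shift before turn [-0.0861 -0.1662  0.0021]  after turn [-0.0861 -0.1662  0.0021] rows 4.5
```

View pics/w11.png

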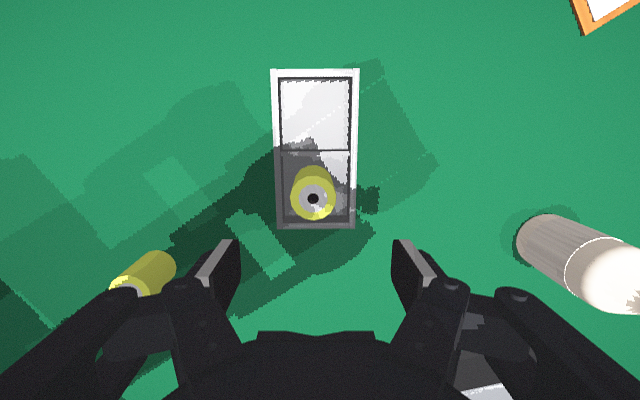

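The first roller stands upright in the near bay at (190,313), and the far bay centre is near (115,316). Roller_a is next.

Call:
step_arm --plan '[{"xyz": [-0.0172, -0.0332, 0], "angular": [0, 0, 0]}, {"xyz": [-0.0172, -0.0332, 0], "angular": [0, 0, 0]}, {"xyz": [-0.0172, -0.0332, 0], "angular": [0, 0, 0]}, {"xyz": [-0.0172, -0.0332, 0], "angular": [0, 0, 0]}, {"xyz": [-0.0172, -0.0332, 0], "angular": [0, 0, 0]}, {"xyz": [0, 0, 0], "angular": [0, 0, 0]}, {"xyz": [0, 0, 0], "angular": [0, 0, 0]}]'

```text
t: 21.72
tool_pos: [0.3493, 0.266, 0.1726]
eef_rot: [-2.494, -1.909, 0.003]
force: [-0.3, 0.2, -0.3]
width: 0.851
finger_force: 0.0
```

```bash
python3 - <<'E'
from h import *
wr('roller_a',.027);go(.3505,.266,.057)
p=camera_params('wrist')
E
```

```text
reg 0.87 [194. 320.] [295.3, 163.4, 46.4, 58.5] [0.3522 0.2633]
reg 0.75 [ 83. 532.] [483.1, 52.7, 93.9, 55.3] [0.5415 0.3085]
mark 0.77 [ 89. 501.] [0.5328 0.3083]
mark 0.71 [182. 315.] [0.3497 0.269 ]
t 21.9 at [0.3516 0.2664 0.173 ] yaw -15.2 z-axis [-0. -0. -1.]
 turn z units 0.0  shift before turn [-0.0006 -0.001   0.116 ]  after turn [-0.0006 -0.001   0.116 ] rows 2.8
```

Call:
step_arm --plan '[{"xyz": [0, -0.001, 0.03], "angular": [0, 0, 0]}, {"xyz": [0, 0, 0.035], "angular": [0, 0, 0]}, {"xyz": [0, 0, 0.035], "angular": [0, 0, 0]}, {"xyz": [0, 0, 0.016], "angular": [0, 0, 0]}, {"xyz": [0, 0, 0], "angular": [0, 0, 0]}, {"xyz": [0, 0, 0], "angular": [0, 0, 0]}]'

```text
t: 22.37
tool_pos: [0.3504, 0.2665, 0.0569]
eef_rot: [-2.496, -1.908, 0.002]
force: [-0.5, 0.7, 0.1]
width: 0.851
finger_force: 0.0
```

Call:
step_arm --plan '[{"xyz": [0, 0, 0], "angular": [0, 0, 0]}, {"xyz": [0, 0, 0], "angular": [0, 0, 0]}, {"xyz": [0, 0, 0], "angular": [0, 0, 0]}, {"xyz": [0, 0, 0], "angular": [0, 0, 0]}, {"xyz": [0, 0, 0], "angular": [0, 0, 0]}, {"xyz": [0, 0, 0], "angular": [0, 0, 0]}, {"xyz": [0, 0, 0], "angular": [0, 0, 0]}]' --jaw 1 --newtons 40

```text
t: 22.95
tool_pos: [0.3507, 0.2669, 0.0586]
eef_rot: [2.495, 1.908, 0.004]
force: [-0.9, 0.3, 6.6]
width: 0.426
finger_force: 39.1
```

Call:
step_arm --plan '[{"xyz": [0, 0, -0.02], "angular": [0, 0, 0]}, {"xyz": [0, 0, -0.04], "angular": [0, 0, 0]}, {"xyz": [0, 0, -0.04], "angular": [0, 0, 0]}, {"xyz": [0, 0, -0.012], "angular": [0, 0, 0]}, {"xyz": [0.0253, 0.0276, 0], "angular": [0, 0, 0]}, {"xyz": [0.0253, 0.0276, 0], "angular": [0, 0, 0]}, {"xyz": [0.0253, 0.0276, 0], "angular": [0, 0, 0]}, {"xyz": [0.0253, 0.0276, 0], "angular": [0, 0, 0]}, {"xyz": [0.0253, 0.0276, 0], "angular": [0, 0, 0]}, {"xyz": [0.0253, 0.0276, 0], "angular": [0, 0, 0]}, {"xyz": [0, 0, 0], "angular": [0, 0, 0]}, {"xyz": [0, 0, 0], "angular": [0, 0, 0]}]'

```text
t: 23.95
tool_pos: [0.5501, 0.3698, 0.1682]
eef_rot: [-2.495, -1.908, 0.002]
force: [-1.1, -0.1, -1.4]
width: 0.43
finger_force: 40.9
```

```bash
python3 - <<'E'
from h import *
o=get_obs();z=o['tool_pos'][2]
wr('roller_a',z-.0586+.027,'w12.png',z-.0586);print('tray');wr('roller_tray',.02);go(.5505,.3695,.0626)
E
```

```text
reg 0.96 [257. 316.] [273.6, 197.9, 84.2, 109.1] [0.5486 0.3637]
mark 0.61 [227. 317.] [0.551  0.3697]
tray
reg 0.57 [206. 322.] [275.6, 145.1, 90.0, 148.6] [0.5508 0.354 ]
t 24.2 at [0.5488 0.3694 0.1702] yaw -15.2 z-axis [ 0.001  0.    -1.   ]
 turn z units 0.0  shift before turn [0.0005 0.0015 0.1076]  after turn [0.0005 0.0015 0.1076] rows 2.6
```

View pics/w12.png

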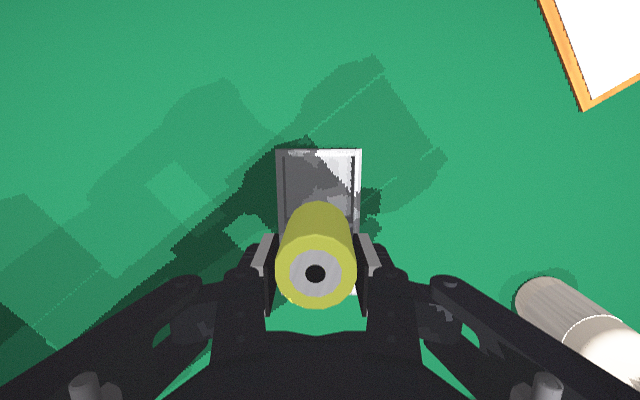

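```bash
python3 - <<'E'
from h import *
e=pix2w('wrist',149.5,319,.026)[:2];print(e,e-.035*np.array([.262,.965]))
E
```

```text
[0.56183707 0.40524212] [0.55266707 0.37146712]
```

The roller is held upright, and its target is the far bay at (0.552,0.371), within 3 mm of where it is now. I'll lower it.

Call:
step_arm --plan '[{"xyz": [0.002, 0.002, 0.03], "angular": [0, 0, 0]}, {"xyz": [0, 0, 0.03], "angular": [0, 0, 0]}, {"xyz": [0, 0, 0.02], "angular": [0, 0, 0]}, {"xyz": [0, 0, 0.012], "angular": [0, 0, 0]}, {"xyz": [0, 0, 0.008], "angular": [0, 0, 0]}, {"xyz": [0, 0, 0.003], "angular": [0, 0, 0]}, {"xyz": [0, 0, 0], "angular": [0, 0, 0]}, {"xyz": [0, 0, 0], "angular": [0, 0, 0]}, {"xyz": [0, 0, 0], "angular": [0, 0, 0]}]'

```text
t: 25.0
tool_pos: [0.5525, 0.3713, 0.0677]
eef_rot: [2.495, 1.908, 0.003]
force: [-0.1, 0.3, -1.1]
width: 0.428
finger_force: 41.0
```

Call:
step_arm --plan '[{"xyz": [0, 0, 0.003], "angular": [0, 0, 0]}, {"xyz": [0, 0, 0.002], "angular": [0, 0, 0]}, {"xyz": [0, 0, 0], "angular": [0, 0, 0]}, {"xyz": [0, 0, 0], "angular": [0, 0, 0]}]'

```text
t: 25.33
tool_pos: [0.5524, 0.3713, 0.0627]
eef_rot: [2.495, 1.908, 0.003]
force: [-1.1, -0.2, 6.1]
width: 0.427
finger_force: 41.5
```

Call:
step_arm --plan '[{"xyz": [0, 0, 0], "angular": [0, 0, 0]}, {"xyz": [0, 0, 0], "angular": [0, 0, 0]}, {"xyz": [0, 0, 0], "angular": [0, 0, 0]}, {"xyz": [0, 0, 0], "angular": [0, 0, 0]}, {"xyz": [0, 0, -0.02], "angular": [0, 0, 0]}, {"xyz": [0, 0, -0.04], "angular": [0, 0, 0]}, {"xyz": [0, 0, -0.04], "angular": [0, 0, 0]}, {"xyz": [0, 0, -0.005], "angular": [0, 0, 0]}, {"xyz": [0, 0, 0], "angular": [0, 0, 0]}]' --jaw 0.25

```text
t: 26.08
tool_pos: [0.5529, 0.3715, 0.1696]
eef_rot: [2.494, 1.908, 0.009]
force: [0.1, -0.0, -0.6]
width: 0.748
finger_force: 0.0
```

```bash
python3 - <<'E'
from h import *
wr('roller_a',.031);go(.446,-.0165,.15)
E
```

```text
reg 0.82 [266. 313.] [289.8, 236.6, 43.4, 60.6] [0.5335 0.3066]
reg 0.62 [199. 316.] [291.4, 167.5, 47.6, 58.4] [0.5531 0.3678]
mark 0.68 [182. 314.] [0.5536 0.3759]
mark 0.57 [219. 313.] [0.5428 0.3407]
t 26.2 at [0.5513 0.3708 0.1645] yaw -15.2 z-axis [-0.003 -0.001 -1.   ]
 turn z units 0.0  shift before turn [-4.013e-01 -2.000e-04  1.520e-02]  after turn [-4.013e-01 -2.000e-04  1.520e-02] rows 9.6
```

Both rollers are standing, one in each bay. The core is next.

Call:
step_arm --plan '[{"xyz": [-0.04, 0, 0.001], "angular": [0, 0, 0]}, {"xyz": [-0.04, 0, 0.001], "angular": [0, 0, 0]}, {"xyz": [-0.04, 0, 0.001], "angular": [0, 0, 0]}, {"xyz": [-0.04, 0, 0.001], "angular": [0, 0, 0]}, {"xyz": [-0.04, 0, 0.001], "angular": [0, 0, 0]}, {"xyz": [-0.04, 0, 0.001], "angular": [0, 0, 0]}, {"xyz": [-0.04, 0, 0.001], "angular": [0, 0, 0]}, {"xyz": [-0.04, 0, 0.001], "angular": [0, 0, 0]}, {"xyz": [-0.04, 0, 0.001], "angular": [0, 0, 0]}, {"xyz": [-0.04, 0, 0.001], "angular": [0, 0, 0]}, {"xyz": [0, 0, 0], "angular": [0, 0, 0]}, {"xyz": [0, 0, 0], "angular": [0, 0, 0]}]'

```text
t: 27.23
tool_pos: [0.4463, -0.0164, 0.1552]
eef_rot: [-2.498, -1.902, 0.002]
force: [0.7, -0.3, -0.2]
width: 0.746
finger_force: 0.0
```

```bash
python3 - <<'E'
from h import *
wr('core',.0095,'w13.png');go(.446,-.0165,.034)
E
```

```text
reg 0.68 [190. 314.] [287.7, 163.8, 48.4, 52.1] [ 0.4448 -0.0142]
reg 0.68 [208. 227.] [201.6, 185.1, 49.8, 49.3] [ 0.3655 -0.009 ]
mark 0.88 [186. 314.] [ 0.4456 -0.013 ]
mark 0.79 [203. 231.] [ 0.367  -0.0079]
t 27.4 at [ 0.447  -0.014   0.1557] yaw -15.1 z-axis [-0.001  0.001 -1.   ]
 turn z units 0.0  shift before turn [-0.0027 -0.0002  0.1217]  after turn [-0.0027 -0.0002  0.1217] rows 2.9
```

View pics/w13.png

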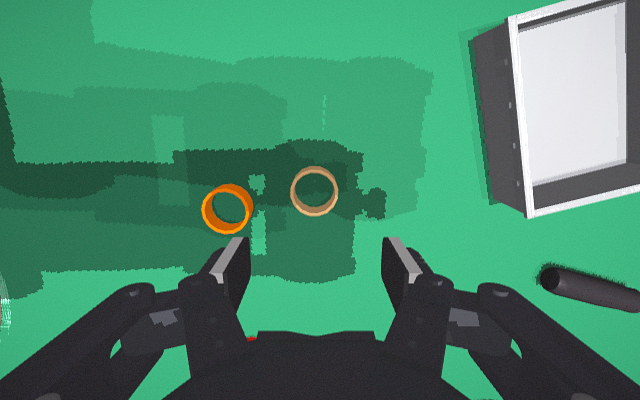

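The brown core at (190,314) is centred between the jaws, and the orange one at (208,227) is clear of the left finger. I'll grip gently.

Call:
step_arm --plan '[{"xyz": [0, -0.0015, 0.03], "angular": [0, 0, 0]}, {"xyz": [0, 0, 0.04], "angular": [0, 0, 0]}, {"xyz": [0, 0, 0.035], "angular": [0, 0, 0]}, {"xyz": [0, 0, 0.017], "angular": [0, 0, 0]}, {"xyz": [0, 0, 0], "angular": [0, 0, 0]}, {"xyz": [0, 0, 0], "angular": [0, 0, 0]}]'

```text
t: 27.88
tool_pos: [0.4457, -0.0136, 0.0341]
eef_rot: [-2.493, -1.91, 0.001]
force: [0.1, -0.1, 0.1]
width: 0.751
finger_force: 0.0
```

Call:
step_arm --plan '[{"xyz": [0, 0, 0], "angular": [0, 0, 0]}, {"xyz": [0, 0, 0], "angular": [0, 0, 0]}, {"xyz": [0, 0, 0], "angular": [0, 0, 0]}, {"xyz": [0, 0, 0], "angular": [0, 0, 0]}, {"xyz": [0, 0, 0], "angular": [0, 0, 0]}, {"xyz": [0, 0, 0], "angular": [0, 0, 0]}]' --jaw 1 --newtons 20

```text
t: 28.38
tool_pos: [0.4466, -0.0145, 0.0359]
eef_rot: [2.493, 1.907, 0.003]
force: [-1.6, 3.2, 5.3]
width: 0.475
finger_force: 19.5
```

Call:
step_arm --plan '[{"xyz": [0, 0, -0.02], "angular": [0, 0, 0]}, {"xyz": [0, 0, -0.04], "angular": [0, 0, 0]}, {"xyz": [0, 0, -0.04], "angular": [0, 0, 0]}, {"xyz": [0, 0, -0.03], "angular": [0, 0, 0]}, {"xyz": [0, 0, 0], "angular": [0, 0, 0]}]'

```text
t: 28.8
tool_pos: [0.4482, -0.0151, 0.171]
eef_rot: [2.487, 1.903, 0.011]
force: [0.3, -0.8, 0.4]
width: 0.473
finger_force: 20.5
```

```bash
python3 - <<'E'
from h import *
go(.658,.003,.15)
o=get_obs();print(o['width'],o['finger_force'])
wr('core',o['tool_pos'][2]-.02)
E
```

```text
t 28.8 at [ 0.4482 -0.0151  0.171 ] yaw -15.2 z-axis [ 0.012 -0.004 -1.   ]
 turn z units 0.0  shift before turn [0.0723 0.1975 0.0234]  after turn [0.0723 0.1975 0.0234] rows 5.1
0.4730900282752255 20.450759204104543
reg 0.95 [205. 227.] [203.6, 181.1, 47.9, 46.4] [0.4155 0.0211]
reg 0.6 [252. 316.] [273.4, 205.0, 83.5, 91.7] [ 0.449  -0.0129]
mark 0.6 [200. 231.] [ 0.3671 -0.0076]
```

Call:
step_arm --plan '[{"xyz": [0.0121, 0.033, 0], "angular": [0, 0, 0]}, {"xyz": [0.0121, 0.033, 0], "angular": [0, 0, 0]}, {"xyz": [0.0121, 0.033, 0], "angular": [0, 0, 0]}, {"xyz": [0.0121, 0.033, 0], "angular": [0, 0, 0]}, {"xyz": [0.0121, 0.033, 0], "angular": [0, 0, 0]}, {"xyz": [0.0121, 0.033, 0], "angular": [0, 0, 0]}, {"xyz": [0, 0, 0], "angular": [0, 0, 0]}, {"xyz": [0, 0, 0], "angular": [0, 0, 0]}]'

```text
t: 29.62
tool_pos: [0.6559, 0.0039, 0.1616]
eef_rot: [-2.493, -1.907, 0.004]
force: [-0.2, 0.3, -0.2]
width: 0.474
finger_force: 20.5
```

```bash
python3 - <<'E'
from h import *
go(.658,.003,.05)
save(camera('wrist'),'w14.png')
E
```

```text
t 29.6 at [0.6559 0.0039 0.1616] yaw -15.2 z-axis [-0.004  0.001 -1.   ]
 turn z units 0.0  shift before turn [-0.0002  0.0027  0.1116]  after turn [-0.0002  0.0027  0.1116] rows 2.7
```

View pics/w14.png

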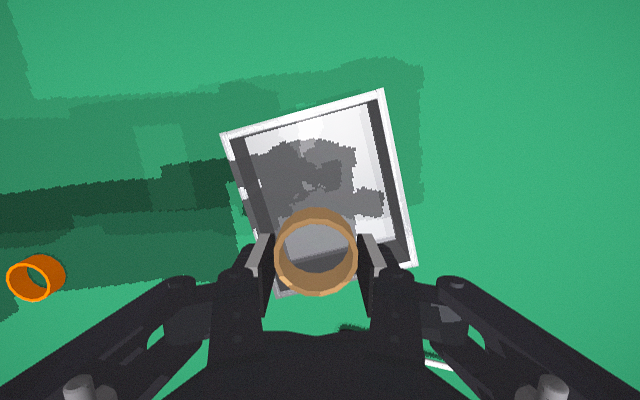

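The core hangs at (252,316) over the bin's middle, inside the rim. I've now viewed 17 pictures, over the limit of 14, so I'll view no more and check by numbers. I'll lower and release.

Call:
step_arm --plan '[{"xyz": [0, 0.002, 0.03], "angular": [0, 0, 0]}, {"xyz": [0, 0, 0.04], "angular": [0, 0, 0]}, {"xyz": [0, 0, 0.025], "angular": [0, 0, 0]}, {"xyz": [0, 0, 0.013], "angular": [0, 0, 0]}, {"xyz": [0, 0, 0], "angular": [0, 0, 0]}, {"xyz": [0, 0, 0], "angular": [0, 0, 0]}]'

```text
t: 30.17
tool_pos: [0.6577, 0.0029, 0.0574]
eef_rot: [2.495, 1.908, 0.001]
force: [0.2, 0.4, 1.2]
width: 0.478
finger_force: 20.5
```

Call:
step_arm --plan '[{"xyz": [0, 0, 0], "angular": [0, 0, 0]}, {"xyz": [0, 0, 0], "angular": [0, 0, 0]}, {"xyz": [0, 0, 0], "angular": [0, 0, 0]}, {"xyz": [0, 0, 0], "angular": [0, 0, 0]}, {"xyz": [0, 0, -0.03], "angular": [0, 0, 0]}, {"xyz": [0, 0, -0.04], "angular": [0, 0, 0]}, {"xyz": [0, 0, -0.04], "angular": [0, 0, 0]}, {"xyz": [0, 0, -0.03], "angular": [0, 0, 0]}, {"xyz": [0, 0, 0], "angular": [0, 0, 0]}, {"xyz": [0, 0, 0], "angular": [0, 0, 0]}]' --jaw 0.3

```text
t: 31.0
tool_pos: [0.6583, 0.003, 0.1985]
eef_rot: [2.493, 1.907, 0.004]
force: [-0.6, -0.5, -1.5]
width: 0.696
finger_force: 0.0
```

```bash
python3 - <<'E'
from h import *
print(get_obs()['t'])
wr('core',.0135)
for cn in('top','scene'):
  c=cam(cn);camera(cn)
  for q,z in [('full_roll',.008),('part_roll',.027),('core',.004),('roller_a',.004)]:
    for m in mark_of(cn,q):
      if m['confidence']>.3: print(cn,q,round(m['confidence'],2),np.round(m['pixel']),np.round(pix2w(cn,*m['pixel'],z,c)[:2],3))
E
```

```text
31.0
reg 0.93 [183. 316.] [296.4, 161.1, 38.9, 44.4] [0.6593 0.0022]
reg 0.77 [261.  60.] [33.9, 239.1, 51.4, 44.0] [ 0.3702 -0.0081]
mark 0.98 [180. 315.] [0.6582 0.0025]
mark 0.61 [255.  67.] [ 0.367 -0.007]
top full_roll 0.87 [193. 490.] [ 0.55  -0.349]
top full_roll 0.52 [199. 156.] [0.553 0.361]
top part_roll 0.83 [304. 413.] [ 0.326 -0.171]
top part_roll 0.75 [250. 458.] [ 0.431 -0.268]
top part_roll 0.74 [191. 493.] [ 0.551 -0.347]
top core 0.47 [283. 332.] [ 0.37  -0.011]
top roller_a 0.87 [213. 183.] [0.522 0.305]
top roller_a 0.56 [199. 157.] [0.553 0.361]
scene full_roll 0.61 [270. 164.] [ 0.558 -0.348]
scene part_roll 0.77 [262. 157.] [ 0.549 -0.355]
scene part_roll 0.75 [191. 221.] [ 0.379 -0.18 ]
scene part_roll 0.65 [223. 186.] [ 0.458 -0.279]
scene core 0.73 [254. 342.] [0.667 0.001]
scene core 0.69 [180. 286.] [ 0.373 -0.012]
scene core 0.62 [253. 342.] [0.664 0.002]
scene roller_a 0.69 [181. 423.] [0.529 0.302]
scene roller_a 0.69 [181. 454.] [0.559 0.374]
```

All the parts check out in place and nothing is touching the robot, so I'm handing in.

```bash
python3 -c "
from cell import *
print(job_done())"
```

```text
the job is handed in; nothing more can be done
None
```

I finished the job and handed it in at about 31 s. The full roll is on the post with the part-used roll on top, one roller stands in each bay, and the brown core is in the bin. I left the bottle, the screwdriver and the look-alikes alone, but I viewed 17 pictures, over the limit of 14.

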